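# Put the hallway bits back in their places on the radiator shelf

### The arm

A 6-joint arm with a two-finger parallel gripper is mounted at the origin on the work surface. World frame = base frame: x ahead of the robot, y to its left, z up, the work surface at z = 0. Lengths are in m, angles in degrees, forces in N, time in s.
With the tool pointing down it reaches from about 0.35 to 0.875 m from the base axis. Payload 15.5 kg.
Tool frame: the origin (TCP) lies on the centre line of the jaws, within the pads' length; the fingertips stand 25 mm ahead of it and the grasp point (between the pads) lies 6 mm ahead of it; z points along the fingers, x is the direction in which the jaws open and shut, and the axes are right-handed (so a half turn about z gives the same grasp; the last joint's range is limited). The gripper opens to 85 mm and grips with 20 to 120 N. Pads are 22 mm wide; open, the fingers measure 114 mm over their backs; the gripper's body (76 mm by 85 mm) begins 54 mm behind the grasp point. The pads swing forward as they close: fully open they stand 13 mm farther back than shut.
Start: joints at [60.59, 28.281, 77.091, -0, 74.628, -5.472], TCP at [0.254, 0.571, 0.256] pointing down, gripper open.
Joint ranges: [-166.48, 166.48], [-47.26, 123.95], [12.59, 153.08], [-70.14, 250.14], [6.76, 159.57], [-176.63, 176.63]. Speed limits (degrees/s): [108.29, 108.29, 147.25, 172.46, 172.46, 172.46].

### API

Orientations are given as [roll, pitch, yaw] about the fixed x, y, z axes, in that order (R = Rz(yaw) Ry(pitch) Rx(roll)).
In Python, from cell import sensors, eyes, workorder gives the robot as it stands.
- The arm moves only by the shell command python3 -m pendant 'ROWS' [OPENING]. ROWS is JSON, a list that holds one entry, the list of rows, each a list of 4 numbers: the shift along the tool's x, y, z in units of 300 mm (1.0 is 300 mm), then the turn about the tool's z in units of 360 degrees (1.0 is 360 degrees). A call has 1 to 10 rows; each row shifts and turns the pose as measured when the row begins, along the tool's axes as they then stand; what a row does not reach is not made up. A row lasts 1/12 s, in which the tool goes at most 41.7 mm and 7.16 degrees, less where a joint would pass 70% of its speed; a pose out of reach is approached as far as the arm can. A call with a number of a shift or a turn outside -1 to 1 is refused whole. A call with a gripper value outside its range is refused whole. OPENING is the opening, from 0 (shut) to 1 (fully open), set as the call begins (- or left out, the last holds). The fingers move at their own pace and stop on an object; the grip force is fixed at half the most. Time passes only in rows, so rows that do not move let the fingers close. It gives the time, the measured TCP pose, the force and the opening at its end, in the units of the state.
- sensors.get_obs(): the state, without advancing time (a new reading comes with each control period).
- eyes.capture(name): name is "scene" or "top" or "wrist"; returns a dict with "frame" (384x512x3 uint8, blue, green, red), "fx", "fy", "cx", "cy" (pixels), "world_from_camera" (4x4, takes a point from camera to world coordinates); the wrist camera has in their place "mount" (4x4, takes a point from camera to tool coordinates, whose origin is the TCP and whose axes are the tool frame's). Camera axes: x right, y up, looking along -z (the intrinsics and any distortion apply to the point x, -y, -z); pixel columns grow to the right and rows downward; lengths in m; the calibration is good to about 2 mm. A picture is of the moment at which its call begins: read the wrist's pose just before it. There is no depth.
- workorder.job_done(): hands the job in, once; it reports no verdict.
The state is a dict: "clock": time; "joints": joint angles; "joint_velocities": joint speeds; "tau": joint torques, N m; "position": TCP position; "ee_rot": TCP orientation; "force": force on the tool from outside, world axes, zero at the start; "moment": the same for the moment, N m; "grip_width": finger opening in m.
Only numpy, scipy, OpenCV 4.12 (cv2) and the standard library are available. Lean on these libraries where they do the work, as an engineer would, in place of code of your own. Each camera call takes 0.05 s, during which the arm holds its last target. There are 200 camera calls.

### The job

Tidy the radiator shelf by putting the four stray things home: stand the white ceramic pot upright in the steel clamp-on holder, setting it down gently, lay the red sunglasses box flat inside the red outline, lay the aluminium door wedge on its base inside the silver outline, and lay the key with the yellow fob flat in the birch tray. The box and the wedge must lie lengthwise in their outlines, either way round. Do not shift the blue hand cream bottle or the black torch that stand among them, and leave everything let go and at rest.

Things in the scene. Friction and masses are not known exactly. Their poses are not given: they have to be found in the camera images.
- pot_mid (a point): white ceramic pot, empty, open at the top, loose, about 0.16 kg; 65 mm high; outer diameter 48 mm at the foot, widening to 58 mm at 32 mm above the foot and straight-sided 58 mm from there up to the rim; wall 4 mm. Point: on its axis, half-way up (32.5 mm above its foot). z axis up. Grip it across the straight upper part
- glasses_box_mid (a point): closed red plastic flip-top sunglasses box, loose, one rigid piece, about 0.14 kg; 145 mm long (its x axis), 54 mm wide (y), 46 mm high (z up). Point: its centre, 23 mm above its underside. Its long direction starts roughly along world x (within 25 degrees)
- wedge_mid (a point): bare aluminium door wedge, loose, solid, about 0.18 kg; 110 mm long (x axis), 40 mm wide (y, upright parallel sides); its top slopes from 6 mm high at the thin end (-x) to 36 mm at the thick end (+x), 21 mm at mid-length. Point: at mid-length and mid-width, 10.5 mm above its flat base. z axis up
- key_mid (a point): door key screwed rigidly to a yellow plastic fob, loose, about 0.05 kg; fob 55 mm long (x axis) by 26 mm wide (y) by 18 mm high (z up); the brass key sticks out from the fob's +x end at mid-height, its tip 65.5 mm from the point, up to 21 mm wide. Point: the centre of the fob, 9 mm above its underside
- pot_holder: bright steel clamp-on plant pot holder, fixed (its clamp grips a raised ledge behind it, on its +x side; the clamp's top is 75 mm above the shelf, beginning 104 mm from the centre): a round cup of outer diameter 92 mm, inner diameter 84 mm, rim 25 mm above the shelf, inner floor 4 mm above the shelf. Origin: centre of the cup, at shelf level. z axis up
- red_pad: flat cork pad, fixed, 185 x 94 mm, 4 mm thick, with a painted red rectangular outline whose inside is 169 mm (x axis) by 78 mm (y axis). Origin: its centre at shelf level (underside); top 4 mm higher
- silver_pad: flat cork pad, fixed, 150 x 80 mm, 4 mm thick, with a painted silver-white rectangular outline whose inside is 134 mm (x axis) by 64 mm (y axis). Origin: its centre at shelf level (underside); top 4 mm higher
- key_tray: birch key tray, fixed, open on top, outside 150 mm (x axis) by 106 mm (y axis) by 20 mm high, walls 6 mm and inner floor 6 mm thick (inside 138 x 94 mm). Origin: its centre at shelf level (underside)
- cream_bottle_mid (a point): small blue plastic hand cream bottle with a white cap, standing, a bystander not to be disturbed; diameter 34 mm, 85 mm high. Point: on its axis, half-way up
- torch_mid (a point): small black torch with an orange band, standing on its head, a bystander not to be disturbed; diameter 34 mm at the foot, 26 mm above, 78 mm high. Point: on its axis, half-way up
Mind the look-alikes: they are no part of the job. What is shaped like the part that bears glasses_box_mid but green is not meant.

How it is judged:
By the outcome, as a careful person would: the job done as asked, in the order asked, and still so for the second after the job is handed in, with the robot touching nothing.
It also fails if it takes over 109 s, if anything falls off the work surface, if the arm or the gripper's body presses on something with over 40 N, if the wrist force passes 120 N, or if a joint passes its speed limit or range.

## Working session

There is one attempt and no reset: what is moved stays moved. The work goes in short steps, Python scripts to look and compute and a shell command to move; the robot and the scene stay as the last step left them, time stands still between calls to the robot, and variables do not carry over. Pictures are saved under pics/ and viewed, about 12 in all and at most 16, crops included, and the job is handed in when it is done.

```bash
ls; mkdir -p pics; python3 - <<'E'
from cell import sensors, eyes
import cv2
print(sensors.get_obs())
for n in ("top","scene"):
    c=eyes.capture(n); cv2.imwrite(f"pics/{n}0.png",c["frame"]); print({k:v for k,v in c.items() if k!="frame"})
E
```

```text
pics
{'clock': 0.0, 'joints': array([ 6.05903027e+01,  2.83149366e+01,  7.71274605e+01, -1.66214683e-03,
        7.46270089e+01, -5.47286878e+00]), 'joint_velocities': array([ 0.12351048, -0.00331654, -0.06291441, -0.06976067,  0.05025452,
        0.08203951]), 'tau': array([ 2.07186262e-03, -8.82145786e+01, -3.83869100e+01,  1.21576859e-04,
        9.92550486e-03,  8.13751626e-06]), 'position': array([0.25343677, 0.57095447, 0.25569771]), 'ee_rot': array([-1.79994975e+02,  6.92423794e-02,  6.60636162e+01]), 'force': array([-0.12205035, -0.5550895 ,  0.70789694]), 'moment': array([ 0.03596145, -0.05786411, -0.03757405]), 'grip_width': 0.08526701246982793}
{'fx': 382.0230397388211, 'fy': 382.0230397388211, 'cx': 254.38814741221344, 'cy': 188.18456352861037, 'world_from_camera': array([[ 0.01780984,  0.99916518, -0.03676619,  0.41900983],
       [-0.99924452,  0.01651677, -0.03517935, -0.01414058],
       [-0.03454272,  0.03736496,  0.99870449,  0.89878017],
       [ 0.        ,  0.        ,  0.        ,  1.        ]])}
{'fx': 362.38601281279546, 'fy': 362.38601281279546, 'cx': 260.0078564312907, 'cy': 195.7136589548031, 'world_from_camera': array([[-0.08161393, -0.68024886,  0.7284234 ,  1.05859172],
       [ 0.99643203, -0.07145905,  0.04490904,  0.04477557],
       [ 0.02150312,  0.72948961,  0.68365381,  0.64350028],
       [ 0.        ,  0.        ,  0.        ,  1.        ]])}
```

```bash
python3 - <<'E'
import cv2
for n in("top","scene"):
    f=cv2.imread(f"pics/{n}0.png"); cv2.imwrite(f"pics/{n}0b.png",cv2.resize(f,(800,600),interpolation=cv2.INTER_CUBIC))
E
```

```text
(no output)
```

View pics/top0b.png

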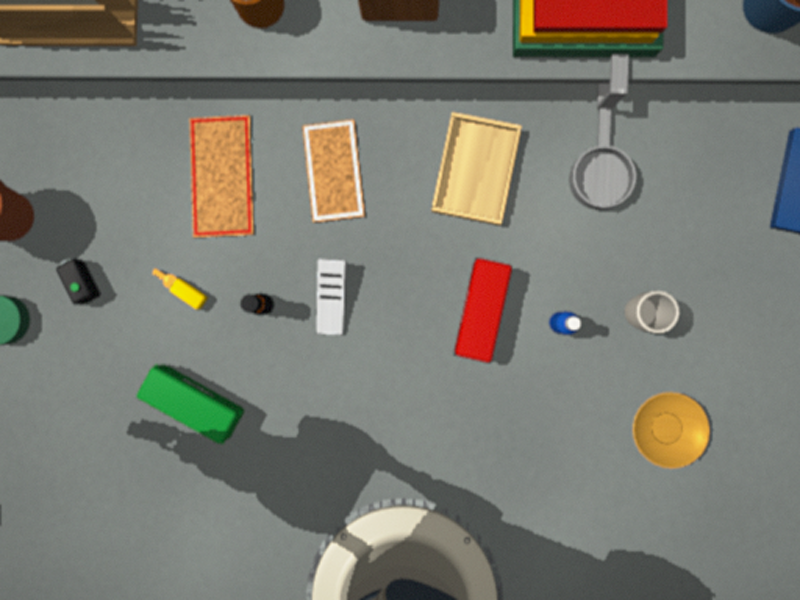

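View pics/scene0b.png

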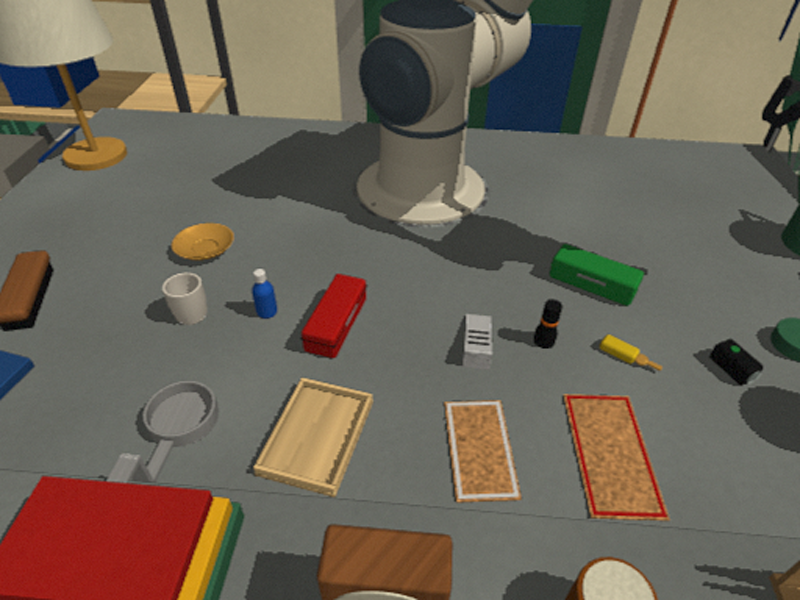

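```bash
cat > h.py <<'E'
import cv2, numpy as np
from scipy.spatial.transform import Rotation as R
from cell import sensors, eyes
def tool():
    o=sensors.get_obs(); T=np.eye(4); T[:3,:3]=R.from_euler('xyz',o['ee_rot'],degrees=True).as_matrix(); T[:3,3]=o['position']; return T,o
def shot(n):
    T,o=tool(); c=eyes.capture(n)
    c['W']=T@c['mount'] if n=='wrist' else c['world_from_camera']; return c
def back(c,uv,z):
    uv=np.atleast_2d(uv).astype(float); W=c['W']
    d=np.c_[(uv[:,0]-c['cx'])/c['fx'],-(uv[:,1]-c['cy'])/c['fy'],-np.ones(len(uv))]@W[:3,:3].T
    return (W[:3,3]+d*((z-W[2,3])/d[:,2])[:,None])[:,:2]
def proj(c,p):
    W=c['W']; q=(np.atleast_2d(p)-W[:3,3])@W[:3,:3]
    return np.c_[c['cx']+c['fx']*q[:,0]/-q[:,2], c['cy']-c['fy']*q[:,1]/-q[:,2]]
def blob(c,lo,hi,roi):  # hsv range, roi x0,y0,x1,y1 in 512x384 pixels -> biggest contour hull
    x0,y0,x1,y1=roi; h=cv2.cvtColor(c['frame'],cv2.COLOR_BGR2HSV)[y0:y1,x0:x1]
    if lo[0]<0: h=h.copy(); h[...,0]=(h[...,0].astype(int)+90)%180; lo=(lo[0]+90,)+lo[1:]; hi=(hi[0]+90,)+hi[1:]
    m=cv2.inRange(h,lo,hi); k=cv2.resize(m,None,fx=4,fy=4,interpolation=cv2.INTER_LINEAR); k=(k>127).astype(np.uint8)
    cs,_=cv2.findContours(k,cv2.RETR_EXTERNAL,cv2.CHAIN_APPROX_NONE); g=max(cs,key=cv2.contourArea)[:,0]
    return (g+.5)/4-.5+[x0,y0]
def rect(c,b,z):
    (x,y),(w,h),a=cv2.minAreaRect((back(c,b,z)*1000).astype(np.float32))
    if w<h: w,h,a=h,w,a+90
    return np.round([x,y,w,h,(a+90)%180-90],1)
E
python3 - <<'E'
from h import *
c=shot('top')
s=lambda *r:[int(v*.64) for v in r]
print('redpad',rect(c,blob(c,(-10,70,60),(30,255,255),s(175,105,265,245)),.004))
print('silver',rect(c,blob(c,(0,0,170),(180,255,255),s(295,110,375,230)),.004))
print('tray',rect(c,blob(c,(10,50,90),(35,255,255),s(420,105,530,235)),.020))
b=blob(c,(-10,150,120),(10,255,255),s(440,250,525,370));print('boxtop?',rect(c,b,.046), rect(c,b,.03))
print('wedge',rect(c,blob(c,(0,0,140),(180,60,255),s(305,250,360,345)),.021))
b=blob(c,(20,130,120),(35,255,255),s(165,265,215,315));print('fob',rect(c,b,.018))
b=blob(c,(10,90,80),(35,255,255),s(140,255,215,315));print('key',rect(c,b,.012))
b=blob(c,(0,0,150),(180,60,255),s(620,280,690,345));print('pot',rect(c,b,.065),cv2.minEnclosingCircle((back(c,b,.065)*1000).astype(np.float32)))
hs=cv2.cvtColor(c['frame'],cv2.COLOR_BGR2HSV)
print('shelf hsv',hs[160,250],'holder',hs[113,387],'potrim',hs[199,407])
b=blob(c,(100,150,60),(125,255,255),s(540,300,590,345));print('cream',back(c,b.mean(0),.04), back(c,[[572*.64,323*.64]],.085))
print('torch foot/top', back(c,[[266*.64,303*.64]],.0),back(c,[[250*.64,304*.64]],.078))
# edge circle for holder rim
f=c['frame'][85:142,355:415]; cv2.imwrite('pics/crop1.png',np.hstack([cv2.resize(f,(400,380),interpolation=2),cv2.resize(c['frame'][180:220,350:440],(400,380),interpolation=2)]))
E
```

```text
redpad [629.  290.8 187.8  97.5   3.3]
silver [639.2 119.7 152.2  81.7   7.5]
tray [640.5 -95.9 155.3 110.3 -10.8]
boxtop? [ 430.6 -105.4  143.2   55.3  -11.8] [ 430.8 -107.2  145.9   56.4  -11.8]
wedge [442.3 114.5 128.9  80.5   1.1]
fob [452.6 339.3  73.5  27.4  56.8]
key [457.3 348.2  96.2  29.8  57.9]
pot [ 434.7 -339.6   67.6   60.8   51.7] ((432.81060791015625, -336.12139892578125), 36.162601470947266)
shelf hsv [ 66   9 137] holder [ 45   6 165] potrim [ 19  28 197]
cream [[ 0.41374604 -0.21939041]] [[ 0.41377147 -0.22170551]]
torch foot/top [[0.43518118 0.21700817]] [[0.43200849 0.21929749]]
```

View pics/crop1.png

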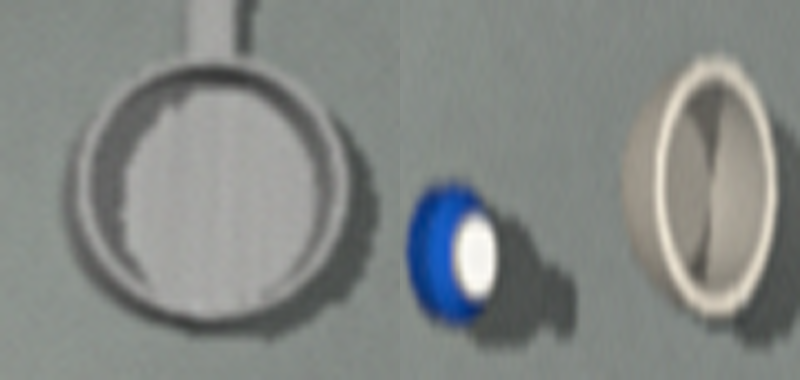

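```bash
python3 -m pendant '[[[0,0,0,-0.0167],[0,0,0,-0.0167],[0,0,0,-0.0167],[0,0,0,-0.0167],[-0.11,0.07,0,0],[-0.11,0.07,0,0],[-0.11,0.07,0,0],[-0.11,0.07,0,0],[-0.11,0.07,0,0],[-0.11,0.07,0,0]]]'
cat >> h.py <<'E'
def go(x,y,z,yaw):
    T,o=tool(); d=T[:3,:3].T@(np.array([x,y,z])-T[:3,3])/.3
    t=(o['ee_rot'][2]-yaw+180)%360-180
    print('pos',np.round(o['position'],4),np.round(o['ee_rot'],1),'t',round(o['clock'],2),'units',np.round(d,4),'turn',round(t/360,4),'rows',round(np.linalg.norm(d)/.13,1))
E
python3 - <<'E'
from h import *
import json
c=shot('top')
p=back(c,[421.4,199.5],.065)[0];print('pot',p,'holder',back(c,[386.95,113.35],.025),'cream',back(c,[366.9,206.5],.085))
go(p[0],p[1],.256,90)
E
```

```text
clock: 0.98
position: [0.3833, 0.3737, 0.253]
ee_rot: [-179.8, 0.1, 91.9]
force: [0.7, 0.2, 0.5]
grip_width: 0.0855
pot [ 0.43129761 -0.34452428] holder [[ 0.62685671 -0.28264159]] cream [[ 0.41426583 -0.22341405]]
pos [0.3868 0.3686 0.2529] [-179.9    0.2   91.8] t 1.03 units [-2.3806e+00  7.4100e-02 -3.0000e-04] turn 0.005 rows 18.3
```

```bash
python3 -m pendant '[[[-0.135,0.01,0,0.005],[-0.135,0.01,0,0],[-0.135,0.01,0,0],[-0.135,0.01,0,0],[-0.135,0.01,0,0],[-0.135,0,0,0],[-0.135,0,0,0],[-0.135,0,0,0],[-0.135,0,0,0],[-0.135,0,0,0]]]'
python3 -m pendant '[[[-0.135,0.0,0,0],[-0.135,0.0,0,0],[-0.135,0.0,0,0],[-0.135,0.0,0,0],[-0.135,0.0,0,0],[-0.135,0,0,0],[-0.135,0,0,0],[-0.135,0,0,0],[0,0,0,0]]]'
python3 - <<'E'
from h import *
c=shot('wrist'); print(c['mount'],c['fx'],c['cx'],c['cy'])
go(.4313,-.3445,.256,90)
p=[.4313,-.3445,.065]; print(proj(c,p))
a=np.linspace(0,2*np.pi,40)
f=c['frame'].copy()
for u in proj(c,np.c_[.4313+.029*np.cos(a),-.3445+.029*np.sin(a),0*a+.065]): cv2.circle(f,tuple(int(v) for v in u),1,(0,0,255),-1)
cv2.imwrite('pics/w1.png',f)
E
```

```text
clock: 1.87
position: [0.401, -0.04, 0.2537]
ee_rot: [180.0, 0.2, 90.0]
force: [1.3, 0.2, -0.1]
grip_width: 0.0856
clock: 2.62
position: [0.3959, -0.3801, 0.2547]
ee_rot: [179.9, 0.3, 89.7]
force: [-0.9, 1.0, -0.0]
grip_width: 0.0854
[[ 9.99999860e-01 -4.92900332e-04  1.94685077e-04 -6.24339576e-04]
 [-4.15345464e-04 -9.57101727e-01 -2.89751811e-01 -7.37219953e-02]
 [ 3.29152187e-04  2.89751689e-01 -9.57101797e-01 -1.17745581e-01]
 [ 0.00000000e+00  0.00000000e+00  0.00000000e+00  1.00000000e+00]] 328.4563056971377 255.9905470681154 193.5160766159347
pos [ 0.3956 -0.3773  0.2544] [179.9   0.2  89.7] t 2.67 units [ 0.1099  0.1185 -0.0055] turn -0.0009 rows 1.2
[[293.78104843 208.43516464]]
```

View pics/w1.png

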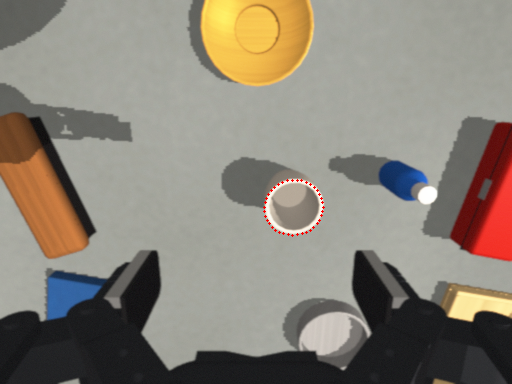

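```bash
python3 -m pendant '[[[0.055,0.06,0,0],[0.055,0.06,0,0],[0,0,0.12,0],[0,0,0.12,0],[0,0,0.06,0],[0,0,0,0]]]'
python3 -c "
from h import *; go(.4313,-.3445,.056,90)"
```

```text
clock: 3.17
position: [0.4339, -0.3415, 0.1623]
ee_rot: [179.8, 0.2, 89.6]
force: [-0.3, 0.7, 0.4]
grip_width: 0.0852
pos [ 0.4339 -0.3415  0.1623] [179.8   0.2  89.6] t 3.17 units [-0.0085 -0.01    0.3542] turn -0.0012 rows 2.7
```

```bash
python3 -m pendant '[[[-0.008,-0.01,0.09,-0.001],[0,0,0.09,0],[0,0,0.08,0],[0,0,0.06,0],[0,0,0.02,0],[0,0,0,0]]]'
python3 -c "
from h import *; go(.4313,-.3445,.056,90)"
```

```text
clock: 3.67
position: [0.4334, -0.3425, 0.0618]
ee_rot: [179.7, 0.3, 90.1]
force: [0.3, 0.3, -0.4]
grip_width: 0.0853
pos [ 0.4334 -0.3425  0.0618] [179.7   0.3  90.1] t 3.67 units [-0.0064 -0.0071  0.0192] turn 0.0003 rows 0.2
```

```bash
python3 -m pendant '[[[-0.006,-0.008,0.02,0],[-0.002,-0.002,0,0],[0,0,0,0]]]'
python3 -m pendant '[[[0,0,0,0],[0,0,0,0],[0,0,0,0],[0,0,0,0],[0,0,0,0],[0,0,0,0],[0,0,0,0],[0,0,0,0]]]' 0.5
python3 -c "
from h import *; go(.4313,-.3445,.056,90)"
```

```text
clock: 3.92
position: [0.4314, -0.3458, 0.0586]
ee_rot: [179.5, 0.5, 90.1]
force: [0.5, 0.1, -0.7]
grip_width: 0.0855
clock: 4.58
position: [0.4323, -0.3468, 0.0619]
ee_rot: [179.3, 0.6, 90.1]
force: [-0.4, -0.4, -2.3]
grip_width: 0.0554
pos [ 0.4323 -0.3468  0.0619] [179.3   0.6  90.1] t 4.58 units [ 0.0079 -0.0036  0.0195] turn 0.0003 rows 0.2
```

```bash
python3 -m pendant '[[[0,0,-0.06,0],[0,0,-0.1,0],[0,0,-0.1,0],[0.02,0.09,-0.03,0],[0.04,0.11,0,0],[0.04,0.11,0,0],[0.04,0.11,0,0],[0.03,0.11,0,0],[0,0.06,0,0],[0,0,0,0]]]' 0.4
python3 - <<'E'
from h import *
go(.628,-.2826,.066,90)
c=shot('wrist'); f=c['frame'].copy()
a=np.linspace(0,2*np.pi,60)
for r in (.042,.046):
  for u in proj(c,np.c_[.6269+r*np.cos(a),-.2826+r*np.sin(a),0*a+.025]): cv2.circle(f,tuple(int(v) for v in u),1,(0,0,255),-1)
cv2.imwrite('pics/w2.png',f)
E
```

```text
clock: 5.42
position: [0.614, -0.2909, 0.1535]
ee_rot: [179.4, 0.5, 89.9]
force: [-0.9, -0.1, -2.7]
grip_width: 0.0555
pos [ 0.614  -0.2909  0.1535] [179.4   0.5  89.9] t 5.42 units [0.0302 0.0436 0.2919] turn -0.0003 rows 2.3
```

View pics/w2.png

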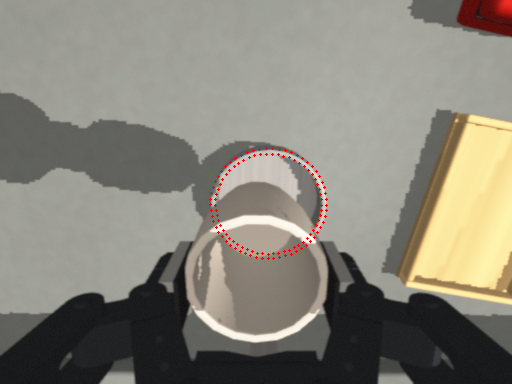

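```bash
python3 -m pendant '[[[0.015,0.022,0,0],[0.015,0.022,0,0],[0,0,0.08,0],[0,0,0.08,0],[0,0,0.05,0],[0,0,0.03,0],[0,0,0,0]]]'
python3 -c "
from h import *; go(.628,-.2826,.066,90)"
```

```text
clock: 6.05
position: [0.6251, -0.2814, 0.0793]
ee_rot: [179.6, 0.4, 89.7]
force: [-1.3, 0.7, -1.8]
grip_width: 0.0553
pos [ 0.6251 -0.2814  0.0793] [179.6   0.4  89.7] t 6.05 units [-0.0036  0.0095  0.0445] turn -0.0007 rows 0.4
```

```bash
python3 -m pendant '[[[-0.003,0.009,0.015,0],[0,0,0.01,0],[0,0,0.008,0],[0,0,0.006,0]]]'
python3 -m pendant '[[[0,0,0.006,0],[0,0,0.006,0]]]'
```

```text
clock: 6.38
position: [0.6286, -0.2832, 0.0692]
ee_rot: [179.5, 0.5, 89.7]
force: [-0.3, 0.5, -1.5]
grip_width: 0.0553
clock: 6.55
position: [0.6292, -0.2836, 0.0664]
ee_rot: [179.4, 0.5, 89.7]
force: [-0.4, 0.3, -1.4]
grip_width: 0.0552
```

```bash
for i in 1 2 3; do python3 -m pendant '[[[0,0,0.005,0]]]' | grep -E "position|force"; done
```

```text
position: [0.6293, -0.2837, 0.065]
force: [-0.2, -0.7, 2.9]
position: [0.6295, -0.2838, 0.0649]
force: [-12.9, 6.8, 40.5]
position: [0.6294, -0.2837, 0.0649]
force: [-9.4, 4.3, 23.2]
```

```bash
python3 -m pendant '[[[0,0,-0.001,0],[0,0,0,0],[0,0,0,0],[0,0,0,0],[0,0,0,0],[0,0,0,0]]]' 1.0; python3 -m pendant '[[[0,0,-0.06,0],[0,0,-0.1,0],[0,0,-0.12,0],[0,0,-0.12,0],[0,0,-0.12,0],[0,0,-0.1,0],[0,0,0,0]]]'
python3 - <<'E'
from h import *
c=shot('top')
p=back(c,[386.95,113.35],.025)
go(.431,-.105,.256,78)
c2=shot('wrist')
cv2.imwrite('pics/w3.png',np.hstack([cv2.resize(c['frame'][80:150,340:440],(400,280),interpolation=2),cv2.resize(c2['frame'],(400,280))]))
E
```

```text
clock: 7.3
position: [0.6302, -0.2841, 0.0667]
ee_rot: [179.2, 0.6, 89.7]
force: [-0.8, -0.3, 0.2]
grip_width: 0.0856
clock: 7.88
position: [0.6261, -0.2813, 0.2571]
ee_rot: [179.6, 0.4, 89.7]
force: [0.9, -0.3, 0.3]
grip_width: 0.0857
pos [ 0.6255 -0.281   0.2545] [179.7   0.4  89.7] t 7.93 units [ 0.5829 -0.6516 -0.0124] turn 0.0324 rows 6.7
```

View pics/w3.png

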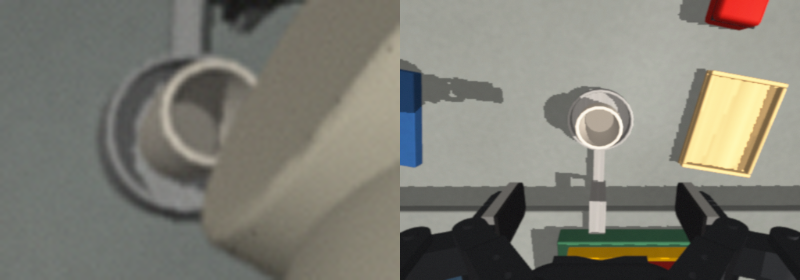

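```bash
python3 -m pendant '[[[0.083,-0.093,0,0],[0.083,-0.093,0,0],[0.083,-0.093,0,0],[0.083,-0.093,0,0],[0.083,-0.093,0,0],[0.083,-0.093,0,0],[0.04,-0.05,0,0.016],[0,0,0,0.016],[0,0,0,0]]]'
cat > look.py <<'E'
# look.py name x y z0 L W ang : overlay rectangle at height z
import sys; from h import *
n=sys.argv[1]; x,y,z,L,Wd,a=map(float,sys.argv[2:8])
c=shot('wrist'); f=c['frame'].copy(); ca,sa=np.cos(np.radians(a)),np.sin(np.radians(a))
P=np.array([[L/2,Wd/2],[-L/2,Wd/2],[-L/2,-Wd/2],[L/2,-Wd/2]])@np.array([[ca,sa],[-sa,ca]])+[x,y]
q=proj(c,np.c_[P,[z]*4]); cv2.polylines(f,[np.int32(q*16)],True,(255,0,255),1,cv2.LINE_AA,4)
print(np.round(q,1).tolist()); cv2.imwrite(f'pics/{n}raw.png',c['frame']); cv2.imwrite(f'pics/{n}.png',f)
np.savez(f'{n}.npz',W=c['W'],fx=c['fx'],fy=c['fy'],cx=c['cx'],cy=c['cy'],frame=c['frame'])
E
python3 look.py w4 .431 -.1045 .046 .145 .054 -11.8; python3 -c "
from h import *; go(.431,-.1045,.256,78.2)"
```

```text
clock: 8.73
position: [0.4265, -0.1086, 0.2362]
ee_rot: [-178.9, -0.0, 77.7]
force: [1.0, -0.6, 0.1]
grip_width: 0.0854
[[288.2, 249.5], [291.0, 103.3], [231.6, 103.9], [235.7, 250.0]]
pos [ 0.4265 -0.1087  0.2361] [-1.789e+02 -1.000e-01  7.800e+01] t 8.78 units [ 0.0168  0.0104 -0.0666] turn -0.0006 rows 0.5
```

View pics/w4.png

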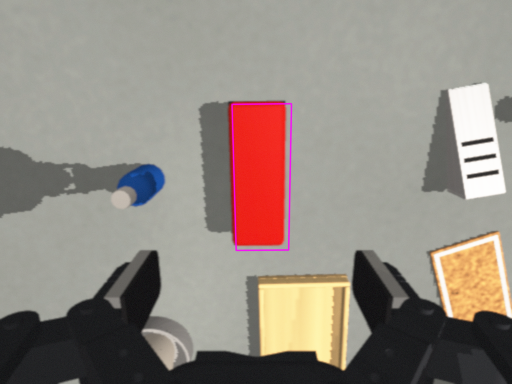

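```bash
python3 -m pendant '[[[0.009,0.008,0.06,0],[0,0,0.12,0],[0,0,0.12,0],[0,0,0.12,0],[0,0,0.1,0],[0,0,0.07,0],[0,0,0.03,0],[0,0,0,0]]]'
python3 -c "
from h import *; go(.4295,-.1065,.033,78.2)"
```

```text
clock: 9.45
position: [0.4306, -0.1093, 0.0383]
ee_rot: [-179.0, -0.1, 79.7]
force: [0.1, -0.0, 0.1]
grip_width: 0.0853
pos [ 0.4306 -0.1093  0.0383] [-1.79e+02 -1.00e-01  7.97e+01] t 9.45 units [ 0.0085 -0.0049  0.0176] turn 0.0042 rows 0.2
```

```bash
python3 -m pendant '[[[0.009,-0.005,0.018,0.004],[0,0,0,0],[0,0,0,0],[0,0,0,0],[0,0,0,0],[0,0,0,0],[0,0,0,0],[0,0,0,0]]]' 0.4
python3 -c "
from h import *; go(.4295,-.1065,.033,78.2)"
```

```text
clock: 10.12
position: [0.432, -0.1084, 0.0337]
ee_rot: [-179.1, -0.0, 79.0]
force: [0.4, 0.2, -2.2]
grip_width: 0.0532
pos [ 0.432  -0.1084  0.0337] [-179.1   -0.    79. ] t 10.12 units [ 0.0048 -0.0092  0.0025] turn 0.0023 rows 0.1
```

```bash
python3 -m pendant '[[[0,0,-0.06,0],[0,0,-0.12,0],[0,0,-0.12,0],[0,0,-0.08,-0.013],[0,0,0,-0.013],[0,0,0,-0.013],[0,0,0,0]]]' 
python3 -c "
from h import *; go(.631,.2908,.135,93.3)"
```

```text
clock: 10.7
position: [0.4338, -0.109, 0.1545]
ee_rot: [-179.2, -0.2, 93.8]
force: [0.5, 0.1, -1.4]
grip_width: 0.0534
pos [ 0.4338 -0.109   0.1545] [-179.2   -0.2   93.8] t 10.7 units [1.2864 0.7446 0.0594] turn 0.0013 rows 11.4
```

```bash
python3 -m pendant '[[[0.107,0.062,0,0],[0.107,0.062,0,0],[0.107,0.062,0,0],[0.107,0.062,0,0],[0.107,0.062,0,0],[0.107,0.062,0,0],[0.107,0.062,0,0],[0.107,0.062,0,0],[0.107,0.062,0,0],[0.107,0.062,0,0]]]' 
python3 -m pendant '[[[0.107,0.062,0,0],[0.06,0.04,0,0],[0,0,0,0]]]' 
python3 -c "
from h import *; go(.631,.2908,.100,93.3)"; python3 look.py w5 .629 .2908 .004 .185 .094 3.3
```

```text
clock: 11.53
position: [0.6053, 0.2302, 0.1498]
ee_rot: [-178.8, -0.1, 91.6]
force: [-0.3, -0.9, -1.3]
grip_width: 0.0534
clock: 11.78
position: [0.6366, 0.2904, 0.1468]
ee_rot: [-178.8, -0.1, 91.3]
force: [-0.2, -0.3, -1.4]
grip_width: 0.0528
pos [0.6366 0.2904 0.1468] [-1.788e+02 -1.000e-01  9.130e+01] t 11.78 units [ 0.0014 -0.0154  0.1564] turn -0.0056 rows 1.2
[[313.1, 280.7], [316.1, 59.1], [190.0, 63.8], [208.3, 284.0]]
```

View pics/w5.png

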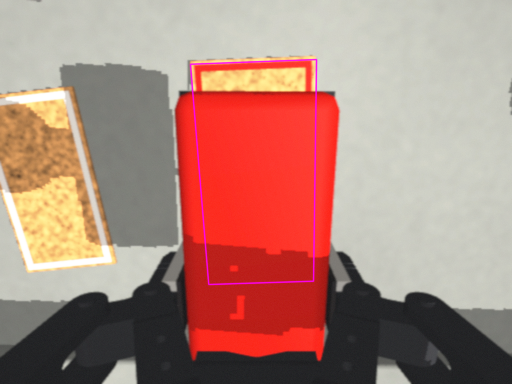

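```bash
python3 -m pendant '[[[0.001,-0.015,0.06,-0.0056],[0,0,0.1,0],[0,0,0.08,0],[0,0,0.05,0],[0,0,0.02,0],[0,0,0,0]]]' 
python3 -c "
from h import *; go(.631,.2908,.038,93.3)"
```

```text
clock: 12.33
position: [0.6261, 0.2854, 0.0489]
ee_rot: [-178.5, -0.0, 92.7]
force: [-0.3, -0.3, -1.2]
grip_width: 0.0535
pos [0.6261 0.2854 0.0489] [-178.5   -0.    92.7] t 12.33 units [0.0174 0.0181 0.0359] turn -0.0017 rows 0.3
```

```bash
python3 -m pendant '[[[0.017,0.018,0.01,-0.0017],[0,0,0.01,0],[0,0,0.008,0],[0,0,0,0]]]'; for i in 1 2 3; do python3 -m pendant '[[[0,0,0.004,0]]]' | grep -E "pos|force"; done
```

```text
clock: 12.67
position: [0.6325, 0.2903, 0.0423]
ee_rot: [-178.6, -0.0, 93.2]
force: [0.1, -0.1, -0.9]
grip_width: 0.0529
position: [0.633, 0.2905, 0.0418]
force: [0.1, -0.7, -1.1]
position: [0.6332, 0.2906, 0.0411]
force: [0.2, 0.5, -1.1]
position: [0.6335, 0.2907, 0.0402]
force: [-0.7, 0.6, -0.7]
```

```bash
for i in 1 2 3; do python3 -m pendant '[[[0,0,0.005,0]]]' | grep -E "pos|force"; done
```

```text
position: [0.6336, 0.2907, 0.039]
force: [0.6, 0.4, -1.6]
position: [0.6336, 0.2908, 0.0375]
force: [-0.8, -0.6, -0.7]
position: [0.6336, 0.2908, 0.0359]
force: [-0.5, 0.3, -1.7]
```

```bash
for i in 1 2 ; do python3 -m pendant '[[[0,0,0.003,0]]]' | grep -E "pos|force"; done
```

```text
position: [0.6335, 0.2908, 0.0355]
force: [-7.8, -1.6, 24.2]
position: [0.6335, 0.2908, 0.0355]
force: [-7.0, -3.0, 20.1]
```

Contact. Release, retreat up and head for the wedge.

```bash
python3 -m pendant '[[[0,0,-0.001,0],[0,0,0,0],[0,0,0,0],[0,0,0,0],[0,0,0,0],[0,0,0,0]]]' 1.0; python3 -m pendant '[[[0,0,-0.05,0],[0,0,-0.1,0],[0,0,-0.12,0],[0,0,-0.12,0],[0,0,-0.12,0],[0,0,-0.1,0],[0,0,-0.08,0]]]'
python3 -c "
from h import *; go(.445,.115,.236,91)"; python3 look.py w6 .6305 .2908 .050 .145 .054 3.3
```

```text
clock: 13.83
position: [0.6337, 0.2909, 0.0359]
ee_rot: [-178.9, -0.1, 93.2]
force: [0.1, 0.5, 0.9]
grip_width: 0.0856
clock: 14.42
position: [0.6345, 0.2895, 0.2433]
ee_rot: [-178.1, 0.1, 93.2]
force: [0.4, -0.5, 0.0]
grip_width: 0.0857
pos [0.6345 0.2895 0.2433] [-1.781e+02  1.000e-01  9.320e+01] t 14.42 units [-0.5455 -0.6618  0.048 ] turn 0.0061 rows 6.6
[[285.0, 244.9], [288.3, 98.5], [229.4, 98.6], [232.6, 244.9]]
```

View pics/w6.png

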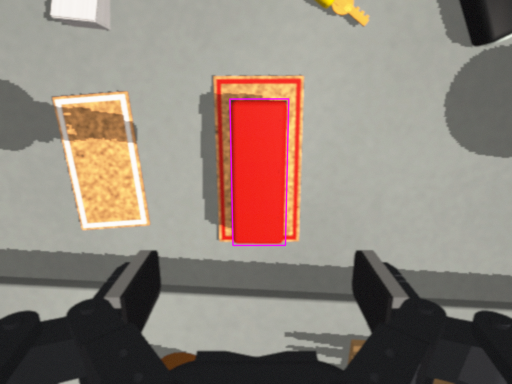

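```bash
python3 - <<'E'
from h import *
c=dict(np.load('w6.npz'))
q=back(c,[[213,76],[303,75],[300,242],[218,242]],.004); print(q,q.mean(0))
q=back(c,[[53,97],[127,91],[148,223],[82,229]],.004); print(q,q.mean(0))
E
python3 -m pendant '[[[-0.09,-0.11,0,0],[-0.09,-0.11,0,0],[-0.09,-0.11,0,0],[-0.09,-0.11,0,0],[-0.09,-0.11,0,0],[-0.06,-0.08,0,0.003],[0,0,0,0.003],[0,0,0,0]]]'
python3 look.py w7 .442 .115 .021 .110 .040 1.1;python3 -c "
from h import *; go(.455,.115,.236,91)"
```

```text
[[0.53743286 0.23818903]
 [0.53127613 0.33102231]
 [0.71661689 0.3447154 ]
 [0.72213579 0.24820255]] [0.62686542 0.29053232]
[[0.56769561 0.0705182 ]
 [0.55728947 0.14860534]
 [0.703005   0.16638258]
 [0.71484979 0.08913729]] [0.63570997 0.11866085]
clock: 15.13
position: [0.4526, 0.1257, 0.2528]
ee_rot: [-178.8, -0.0, 91.0]
force: [0.9, -0.0, 0.7]
grip_width: 0.085
[[264.9, 208.1], [265.6, 106.8], [226.9, 106.9], [229.3, 208.1]]
pos [0.4526 0.1259 0.2526] [-178.8   -0.    91.1] t 15.18 units [-0.0367  0.0083  0.0553] turn 0.0003 rows 0.5
```

View pics/w7.png

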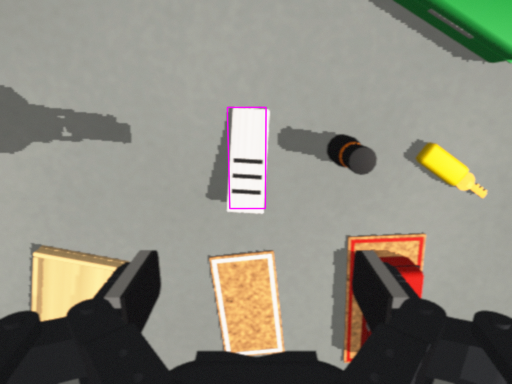

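```bash
python3 - <<'E'
from h import *
c=dict(np.load('w7.npz'))
a=back(c,[[230,106.5],[270,107.5]],.006); b=back(c,[[265,213],[227,211]],.036); print(a,b)
m0,m1=a.mean(0),b.mean(0); d=m1-m0; L=np.hypot(*d); ang=np.degrees(np.arctan2(d[1],d[0])); m=(m0+m1)/2; print(L,ang,m)
g=m+d/L*.012; print('grip',g); go(g[0],g[1],.027,90+ang)
E
```

```text
[[0.38720199 0.09599933]
 [0.38745247 0.13911184]] [[0.4972956  0.13574903]
 [0.49576546 0.09471102]]
0.10922805780673245 -1.2199699016583019 [0.44192888 0.11639281]
grip [0.45392616 0.11613732]
pos [0.4526 0.1259 0.2526] [-178.8   -0.    91.1] t 15.18 units [-0.0332  0.0193  0.7519] turn 0.0065 rows 5.8
```

```bash
python3 -m pendant '[[[-0.033,0.015,0,0.0065],[0,0,0.12,0],[0,0,0.12,0],[0,0,0.12,0],[0,0,0.1,0],[0,0,0.1,0],[0,0,0.05,0],[0,0,0,0]]]'
python3 -c "
from h import *; go(.4539,.1161,.030,88.8)"
```

```text
clock: 15.85
position: [0.4677, 0.1171, 0.0621]
ee_rot: [-179.6, -0.1, 88.3]
force: [-1.5, -1.2, -0.1]
grip_width: 0.0853
pos [0.4677 0.1171 0.0621] [-1.796e+02 -1.000e-01  8.830e+01] t 15.85 units [-0.0047 -0.0453  0.1074] turn -0.0013 rows 0.9
```

```bash
python3 -m pendant '[[[-0.005,-0.045,0.03,-0.001],[0,0,0.04,0],[0,0,0.03,0],[0,0,0,0]]]'
python3 -c "
from h import *; go(.4539,.1161,.030,88.8)"
```

```text
clock: 16.18
position: [0.4583, 0.1164, 0.0308]
ee_rot: [-179.7, -0.1, 88.6]
force: [-0.9, -0.3, -0.2]
grip_width: 0.0854
pos [0.4583 0.1164 0.0308] [-1.797e+02 -1.000e-01  8.860e+01] t 16.18 units [-0.0014 -0.0145  0.0026] turn -0.0005 rows 0.1
```

```bash
python3 -m pendant '[[[-0.001,-0.013,0.003,0],[0,0,0,0],[0,0,0,0],[0,0,0,0],[0,0,0,0],[0,0,0,0],[0,0,0,0],[0,0,0,0],[0,0,0,0]]]' 0.25
python3 -c "
from h import *; go(.4539,.1161,.030,88.8)"
```

```text
clock: 16.93
position: [0.4575, 0.1166, 0.0331]
ee_rot: [179.9, -0.1, 88.6]
force: [0.1, 0.3, -2.5]
grip_width: 0.0379
pos [0.4575 0.1166 0.0331] [ 1.799e+02 -1.000e-01  8.860e+01] t 16.93 units [-0.0019 -0.012   0.0103] turn -0.0006 rows 0.1
```

```bash
python3 -m pendant '[[[0,0,-0.06,0],[0,0,-0.12,0],[0,0,-0.06,-0.012],[0,0,0,-0.012],[0,0.12,0,0],[0,0.12,0,0],[0,0.12,0,0],[0,0.12,0,0],[0,0.1,0,0],[0,0,0,0]]]'
python3 -c "
from h import *; go(.6525,.121,.045,97.2)"
```

```text
clock: 17.77
position: [0.6321, 0.1398, 0.1074]
ee_rot: [-179.7, -0.1, 97.7]
force: [-1.7, -0.5, -1.1]
grip_width: 0.0382
pos [0.6321 0.1398 0.1074] [-1.797e+02 -1.000e-01  9.770e+01] t 17.77 units [-0.0715  0.0601  0.2074] turn 0.0013 rows 1.7
```

```bash
python3 -m pendant '[[[-0.035,0.028,0,0.001],[-0.035,0.028,0,0],[0,0,0.07,0],[0,0,0.06,0],[0,0,0.04,0],[0,0,0.01,0],[0,0,0,0]]]'
python3 -c "
from h import *; go(.6525,.121,.045,97.2)"
```

```text
clock: 18.35
position: [0.654, 0.1188, 0.0501]
ee_rot: [-179.7, -0.1, 97.3]
force: [0.5, -0.4, -0.9]
grip_width: 0.0385
pos [0.654  0.1188 0.0501] [-1.797e+02 -1.000e-01  9.730e+01] t 18.35 units [ 0.008  -0.0038  0.0172] turn 0.0003 rows 0.1
```

```bash
python3 -m pendant '[[[0.008,-0.004,0.01,0],[0,0,0.012,0],[0,0,0.01,0],[0,0,0,0]]]'; for i in 1 2 3; do python3 -m pendant '[[[0,0,0.005,0]]]' | grep -E "pos|force"; done
```

```text
clock: 18.68
position: [0.6525, 0.1214, 0.0416]
ee_rot: [-179.8, -0.1, 97.3]
force: [0.1, 0.0, -2.4]
grip_width: 0.0383
position: [0.6528, 0.1216, 0.0406]
force: [0.1, -0.0, -2.4]
position: [0.6529, 0.1217, 0.0394]
force: [-0.0, -0.1, -2.4]
position: [0.6532, 0.1217, 0.038]
force: [-0.6, -0.2, -2.0]
```

```bash
for i in 1 2 3; do python3 -m pendant '[[[0,0,0.003,0]]]' | grep -E "pos|force"; done
```

```text
position: [0.6532, 0.1218, 0.0371]
force: [0.1, -0.2, -2.2]
position: [0.6533, 0.1218, 0.0362]
force: [-0.9, 0.4, -2.8]
position: [0.6533, 0.1218, 0.0358]
force: [-8.0, -1.4, 22.7]
```

```bash
python3 -m pendant '[[[0,0,-0.001,0],[0,0,0,0],[0,0,0,0],[0,0,0,0],[0,0,0,0],[0,0,0,0]]]' 1.0; python3 -m pendant '[[[0,0,-0.05,0],[0,0,-0.1,0],[0,0,-0.12,0],[0,0,-0.12,0],[0,0,-0.12,0],[0,0,-0.1,0],[0,0,-0.06,0]]]'
python3 -c "
from h import *; go(.46,.335,.22,147)"; python3 look.py w8 .637 .119 .004 .150 .080 7.3
```

```text
clock: 19.68
position: [0.6539, 0.1218, 0.0367]
ee_rot: [-180.0, -0.1, 97.3]
force: [-0.5, 0.0, -0.2]
grip_width: 0.0854
clock: 20.27
position: [0.6511, 0.121, 0.2401]
ee_rot: [-179.3, -0.1, 97.3]
force: [1.0, 0.6, -0.4]
grip_width: 0.0853
pos [0.6511 0.121  0.2401] [-1.793e+02 -1.000e-01  9.730e+01] t 20.27 units [ 0.7887 -0.5399  0.0757] turn -0.138 rows 7.4
[[290.7, 218.9], [295.1, 81.3], [217.0, 81.2], [221.1, 218.9]]
```

View pics/w8.png

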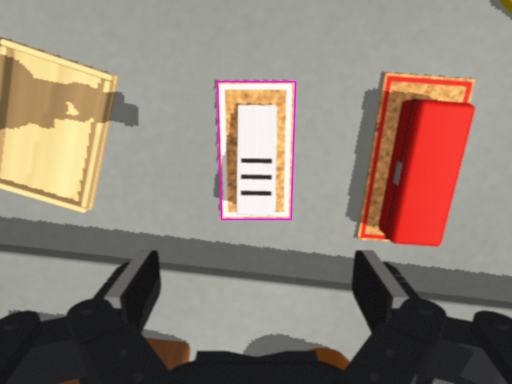

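```bash
python3 - <<'E'
from h import *
c=dict(np.load('w8.npz'))
a=back(c,[[238.5,105],[277,105]],.010); b=back(c,[[275,214.5],[238,214.5]],.040); m=(a.mean(0)+b.mean(0))/2; d=b.mean(0)-a.mean(0)
ax=np.array([np.cos(np.radians(7.3)),np.sin(np.radians(7.3))]); r=m-[.637,.119]
print(m,np.hypot(*d),np.degrees(np.arctan2(d[1],d[0])),'along/across',r@ax,r@[-ax[1],ax[0]])
E
python3 -m pendant '[[[0.105,-0.075,0,0],[0.105,-0.075,0,0],[0.105,-0.075,0,0],[0.105,-0.075,0,0],[0.105,-0.075,0,0],[0.105,-0.075,0,0],[0.105,-0.075,0,0],[0.03,-0.02,0,0],[0,0,0,0]]]'
python3 look.py w9 .4526 .339 .018 .055 .026 57;python3 -c "
from h import *; go(.4526,.339,.25,147)"
```

```text
[0.63933385 0.1204459 ] 0.1083138995258479 6.650936516009881 along/across 0.0024986592175025974 0.0011376256287812493
clock: 21.07
position: [0.4545, 0.3342, 0.2456]
ee_rot: [-180.0, -0.1, 97.1]
force: [-0.1, 0.3, 0.0]
grip_width: 0.0856
[[288.2, 172.0], [248.9, 139.0], [233.3, 157.8], [272.4, 189.8]]
pos [0.4551 0.3335 0.2455] [-1.8e+02 -1.0e-01  9.7e+01] t 21.12 units [ 0.0191 -0.0061 -0.0149] turn -0.1388 rows 0.2
```

View pics/w9.png

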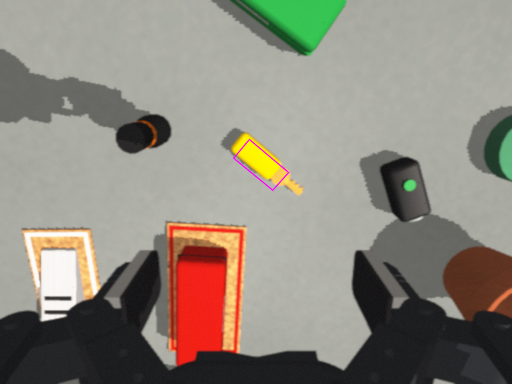

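```bash
python3 - <<'E'
from h import *
c=dict(np.load('w9.npz'))
b=blob(c,(24,160,120),(35,255,255),(215,120,310,205)); r=rect(c,b,.014); print('fob',r)
b=blob(c,(12,90,120),(35,255,255),(215,120,310,205)); print('all',rect(c,b,.012), back(c,[301,191],.009))
f=c['frame']; print(cv2.cvtColor(f,cv2.COLOR_BGR2HSV)[[160,185,150],[260,291,245]])
E
```

```text
fob [444.7 333.1  56.1  26.   57.1]
all [454.7 348.   93.6  28.2  57.1] [[0.47846611 0.38795085]]
[[ 29 255 254]
 [ 22 168 251]
 [ 29 255 254]]
```

```bash
python3 -m pendant '[[[0,0,0,-0.0174],[0,0,0,-0.0174],[0,0,0,-0.0174],[0,0,0,-0.0174],[0,0,0,-0.0174],[0,0,0,-0.0174],[0,0,0,-0.0174],[0,0,0,-0.0174],[0,0,0,0]]]'
python3 -c "
from h import *; go(.4447,.3331,.045,147.1)"
```

```text
clock: 21.87
position: [0.4637, 0.3253, 0.2439]
ee_rot: [-180.0, 0.0, 149.1]
force: [0.2, -0.3, 0.4]
grip_width: 0.0854
pos [0.4637 0.3253 0.2439] [-180.     0.   149.1] t 21.87 units [ 0.0679 -0.01    0.6629] turn 0.0056 rows 5.1
```

```bash
python3 -m pendant '[[[0.034,-0.005,0,0.0056],[0.034,-0.005,0,0],[0,0,0.12,0],[0,0,0.12,0],[0,0,0.12,0],[0,0,0.12,0],[0,0,0.1,0],[0,0,0.05,0],[0,0,0,0]]]'
python3 -c "
from h import *; go(.4447,.3331,.028,147.1)"
```

```text
clock: 22.62
position: [0.4507, 0.3315, 0.0497]
ee_rot: [179.5, 0.3, 145.3]
force: [-0.5, -0.2, -0.8]
grip_width: 0.0854
pos [0.4507 0.3315 0.0497] [179.5   0.3 145.3] t 22.62 units [ 0.0197 -0.0075  0.0723] turn -0.005 rows 0.6
```

```bash
python3 -m pendant '[[[0.02,-0.0075,0.02,-0.005],[0,0,0.03,0],[0,0,0.015,0],[0,0,0,0]]]'
python3 -c "
from h import *; go(.4447,.3331,.028,147.1)"
```

```text
clock: 22.95
position: [0.4451, 0.3335, 0.0306]
ee_rot: [179.4, 0.4, 147.1]
force: [-0.0, 0.4, 0.1]
grip_width: 0.0853
pos [0.4451 0.3335 0.0306] [179.4   0.4 147.1] t 22.95 units [ 0.0004 -0.0018  0.0085] turn -0.0001 rows 0.1
```

```bash
python3 -m pendant '[[[0,0,0,0],[0,0,0,0],[0,0,0,0],[0,0,0,0]]]' 0.2;python3 -m pendant '[[[0,0,0.002,0],[0,0,0.002,0],[0,0,0,0],[0,0,0,0],[0,0,0,0],[0,0,0,0]]]' 0.2
python3 -c "
from h import *; go(.4447,.3331,.028,147.1)"
```

```text
clock: 23.28
position: [0.4464, 0.3343, 0.0328]
ee_rot: [179.2, 0.5, 147.0]
force: [0.2, 0.1, -0.0]
grip_width: 0.0387
clock: 23.78
position: [0.447, 0.3346, 0.0338]
ee_rot: [179.1, 0.6, 147.0]
force: [-0.6, -0.1, -0.5]
grip_width: 0.0242
pos [0.447  0.3346 0.0338] [179.1   0.6 147. ] t 23.78 units [ 0.0039 -0.0086  0.019 ] turn -0.0002 rows 0.2
```

```bash
python3 -m pendant '[[[0,0,-0.06,0],[0,0,-0.12,0],[0,0,-0.12,0],[0,0,-0.1,0.0174],[0,0,0,0.0174],[0,0,0,0.0174],[0,0,0,0.0174],[0,0,0,0.0174],[0,0,0,0.0174],[0,0,0,0.0174]]]';python3 -m pendant '[[[0,0,0,0.0174],[0,0,0,0.0174],[0,0,0,0.0174],[0,0,0,0.0174],[0,0,0,0]]]'
python3 -c "
from h import *; go(.622,-.092,.15,79.2)"
```

```text
clock: 24.62
position: [0.4448, 0.3334, 0.1594]
ee_rot: [179.0, -0.2, 101.5]
force: [-1.4, 0.8, -0.7]
grip_width: 0.0239
clock: 25.03
position: [0.4444, 0.3331, 0.1588]
ee_rot: [179.3, -0.6, 74.7]
force: [-0.3, -0.7, 0.1]
grip_width: 0.0244
pos [0.4444 0.3331 0.1588] [179.3  -0.6  74.7] t 25.03 units [-1.2116  0.9437  0.0284] turn -0.0124 rows 11.8
```

```bash
python3 -m pendant '[[[-0.104,0.081,0,0],[-0.104,0.081,0,0],[-0.104,0.081,0,0],[-0.104,0.081,0,0],[-0.104,0.081,0,0],[-0.104,0.081,0,0],[-0.104,0.081,0,0],[-0.104,0.081,0,0],[-0.104,0.081,0,0],[-0.08,0.06,0,-0.012]]]'
python3 -m pendant '[[[-0.08,0.06,0,0],[0,0,0,0]]]'
python3 look.py w10 .6405 -.0959 .020 .150 .106 -10.8;python3 -c "
from h import *; go(.622,-.092,.15,79.2)"
```

```text
clock: 25.87
position: [0.6035, -0.03, 0.1579]
ee_rot: [179.2, -0.6, 82.0]
force: [1.0, 0.2, -0.5]
grip_width: 0.0245
clock: 26.03
position: [0.6207, -0.0636, 0.1577]
ee_rot: [179.0, -0.5, 82.6]
force: [-1.5, -1.0, 0.1]
grip_width: 0.0239
[[276.3, 294.5], [291.6, 126.2], [151.9, 117.9], [158.1, 289.2]]
pos [ 0.6193 -0.0617  0.1574] [179.1  -0.6  82.6] t 26.08 units [-0.0993  0.0215  0.0241] turn 0.0094 rows 0.8
```

View pics/w10.png

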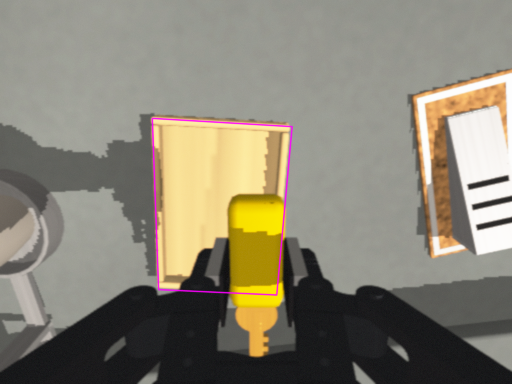

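```bash
python3 -m pendant '[[[-0.05,0.01,0,0.009],[-0.05,0.01,0,0],[0,0,0.06,0],[0,0,0.1,0],[0,0,0.08,0],[0,0,0.05,0],[0,0,0.02,0],[0,0,0,0]]]'
python3 -c "
from h import *; go(.622,-.092,.04,79.2)"
```

```text
clock: 26.75
position: [0.6207, -0.0888, 0.0611]
ee_rot: [179.2, -0.7, 80.6]
force: [-0.3, 1.4, -0.3]
grip_width: 0.0243
pos [ 0.6207 -0.0888  0.0611] [179.2  -0.7  80.6] t 26.75 units [-0.0107  0.0051  0.0702] turn 0.0039 rows 0.5
```

```bash
python3 -m pendant '[[[-0.01,0.005,0.02,0.004],[0,0,0.02,0],[0,0,0.012,0],[0,0,0.005,0],[0,0,0,0]]]'; for i in 1 2 3 4; do python3 -m pendant '[[[0,0,0.004,0]]]' | grep -E "pos|force"; done
```

```text
clock: 27.17
position: [0.6231, -0.0912, 0.0453]
ee_rot: [179.0, -0.7, 79.3]
force: [-0.2, 0.6, 0.6]
grip_width: 0.0241
position: [0.6235, -0.0913, 0.0445]
force: [1.0, -0.1, 0.9]
position: [0.6237, -0.0913, 0.0436]
force: [-0.1, 0.3, -0.7]
position: [0.6239, -0.0914, 0.0426]
force: [-0.4, -0.1, -0.9]
position: [0.6241, -0.0914, 0.0415]
force: [0.0, -0.8, -0.6]
```

```bash
for i in 1 2 3 4; do python3 -m pendant '[[[0,0,0.0035,0]]]' | grep -E "pos|force"; done
```

```text
position: [0.6242, -0.0914, 0.0405]
force: [-0.1, 0.2, -0.2]
position: [0.6242, -0.0914, 0.0394]
force: [-0.5, 0.0, -0.8]
position: [0.6244, -0.0914, 0.039]
force: [-10.3, 2.5, 33.7]
position: [0.6244, -0.0914, 0.039]
force: [-9.4, 1.5, 29.0]
```

```bash
python3 -m pendant '[[[0,0,-0.001,0],[0,0,0,0],[0,0,0,0],[0,0,0,0],[0,0,0,0]]]' 0.5; python3 -m pendant '[[[0,0,-0.04,0],[0,0,-0.1,0],[0,0,-0.12,0],[0,0,-0.12,0],[0,0,-0.12,0],[0,0,-0.1,0],[0,0,-0.06,0],[0,0,0,0]]]'
python3 look.py w11 .6405 -.0959 .020 .150 .106 -10.8
```

```text
clock: 28.25
position: [0.6245, -0.0914, 0.0397]
ee_rot: [178.8, -0.7, 79.3]
force: [0.2, -0.3, 0.5]
grip_width: 0.0427
clock: 28.92
position: [0.6181, -0.0927, 0.2506]
ee_rot: [179.0, -0.7, 79.3]
force: [0.6, 0.6, 0.3]
grip_width: 0.0428
[[300.3, 243.4], [306.6, 111.5], [203.4, 111.4], [209.5, 243.8]]
```

View pics/w11.png

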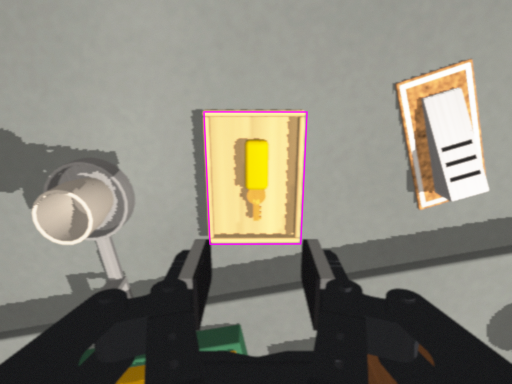

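```bash
python3 -m pendant '[[[0,-0.1,-0.05,0],[0,-0.12,0,0],[0,-0.12,0,0],[0,-0.12,0,0],[0,-0.05,0,0],[0,0,0,0],[0,0,0,0]]]'
python3 -c "
from h import *
c=shot('scene'); cv2.imwrite('pics/s2.png',cv2.resize(c['frame'],(800,600),interpolation=2))
o=cv2.imread('pics/scene0.png').astype(int); d=np.abs(o-c['frame'])
for n,p in (('cream',[.4143,-.2234,.0425]),('torch',[.433,.218,.039])):
    u=proj(c,p)[0].astype(int); print(n,u,d[u[1]-15:u[1]+15,u[0]-8:u[0]+8].mean())"
```

```text
clock: 29.55
position: [0.4574, -0.062, 0.2573]
ee_rot: [179.5, -0.7, 79.3]
force: [0.5, -0.4, -0.4]
grip_width: 0.0428
cream [167 187] 12.558333333333334
torch [348 207] 4.747222222222222
```

View pics/s2.png

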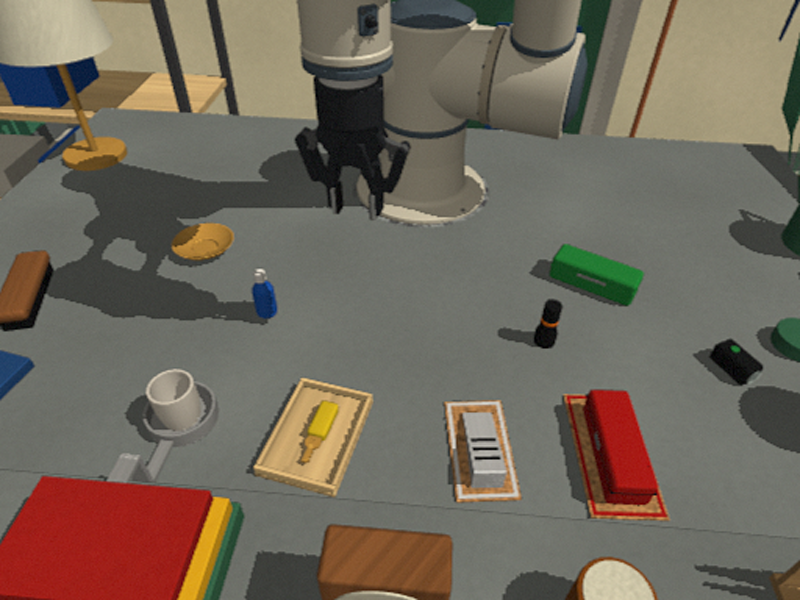

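```bash
python3 -c "
from h import *
c=shot('scene'); f=c['frame'].copy(); a=np.linspace(0,2*np.pi,80)
for x,y,r,z,k in ((.629,-.284,.029,.069,(0,0,255)),(.629,-.284,.024,.004,(255,0,0)),(.6269,-.2826,.046,.025,(0,200,0))):
  cv2.polylines(f,[np.int32(proj(c,np.c_[x+r*np.cos(a),y+r*np.sin(a),0*a+z])*16)],True,k,1,cv2.LINE_AA,4)
cv2.imwrite('pics/s3.png',cv2.resize(f[220:300,70:160],(540,480),interpolation=2))"
```

```text
(no output)
```

View pics/s3.png

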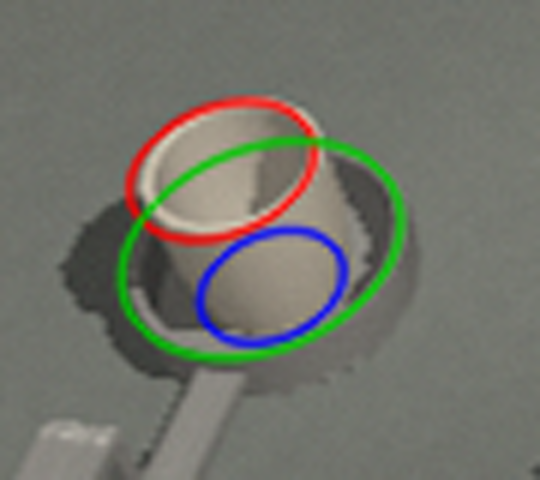

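```bash
python3 -c "
from cell import workorder; print(workorder.job_done())"
```

```text
the job is handed in; nothing more can be done
None
```

I put all four things home in the order asked and handed the job in at about 30 s on the robot's clock. The gripper was open, clear of everything, with the arm lifted away.

- **Pot:** it stands upright in the holder cup. The rim and foot projected into the last scene picture agree with the pot and cup to about 2 pixels. It touched down with a short peak of about 40 N on the wrist sensor, harder than I intended for "gently".
- **Sunglasses box:** it lies lengthwise in the red outline, about 2–4 mm off centre along its length, where the margin is 12 mm.
- **Wedge:** it lies on its base, lengthwise in the silver outline, about 2.5 mm off along and 1 mm across.
- **Key:** it lies flat in the middle of the birch tray. Touchdown was about 34 N.
- **Bystanders:** the cream bottle and torch stand in the same places in the scene pictures from before and after. The pixel difference at the bottle was somewhat raised (12.6, against 4.7 at the torch). I put that down to the arm's shadow, which falls beside the bottle in the last picture, but I did not check it further.

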